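# Make up a cold kit and a plain kit for the milk room

### The arm

A 6-joint arm with a two-finger parallel gripper is mounted at the origin on the work surface. World frame = base frame: x ahead of the robot, y to its left, z up, the work surface at z = 0. Lengths are in mm, angles in degrees, forces in N, time in s.
With the tool pointing down it reaches from about 250 to 775 mm from the base axis. Payload 4 kg.
Tool frame: the origin (TCP) lies between the finger pads; the fingertips stand 11 mm ahead of it and the grasp point (between the pads) lies 8 mm behind it (arm.finger_overhang is the distance from the TCP to the fingertips, in mm); z points along the fingers, y is the line along which they close (so a half turn about z gives the same grasp; the last joint's range is limited). The gripper opens to 94 mm and grips with 3 to 60 N. Pads are 16 mm wide; open, the fingers measure 119 mm over their backs; the gripper's body (75 mm by 177 mm) begins 78 mm behind the grasp point.
Start: joints at [-71.625, 4.996, 78.535, -0, 96.463, -5.907], TCP at [226.174, -501.362, 216.506] pointing down, gripper open.
Joint ranges: [-177.83, 177.83], [-43.37, 116.18], [15.69, 146.23], [-61.86, 241.86], [9.47, 152.12], [-147.06, 147.06]. Speed limits (degrees/s): [159.86, 159.86, 180, 180, 180, 180].

### API

Orientations are given as [roll, pitch, yaw] about the fixed x, y, z axes, in that order (R = Rz(yaw) Ry(pitch) Rx(roll)).
In Python, from cell import arm, eyes gives the robot as it stands. Calls block until the motion is done:
- arm.move_pose(position, orientation): joint-space move of the TCP to a pose.
- arm.move_straight(position, feed=150, frame=None, f_stop=None): straight line of the TCP; frame=None keeps the orientation; feed is the mean speed in mm/s. With f_stop (N) it stops when the force on the tool has changed by that much, and returns True; else False.
- arm.goto_joints(angles): joint-space move.
- arm.command_gripper(opening, grasp_force=None): opening from 0.0 (shut) to 1.0 (fully open); grasp_force is the grip in N (None keeps the last); returns when the fingers have stopped.
- arm.sleep(seconds).
- arm.ik(position, orientation): joint angles nearest the present ones, or None.
- eyes.get_image(name): name is "side" or "top"; returns the picture (400x640x3 uint8, red, green, blue); there is no depth.
- eyes.get_calibration(name): a dict with "K" (3x3 intrinsics, pixels), "cam_to_world" (4x4, takes a point from camera to world coordinates). Camera axes: x right, y up, looking along -z (the intrinsics and any distortion apply to the point x, -y, -z); pixel columns grow to the right and rows downward; lengths in mm; the calibration is good to about 2 mm. A picture is of the moment at which its call begins. get_calibration takes no time and is no camera call.
A pose or a line that the arm cannot do raises arm.Unreachable and nothing moves.
- arm.hand_in(): hands the job in; it is judged then, once.
Readings, each from a call of its own:
- arm.read_time(): time.
- arm.read_joint_pos(): joint angles.
- arm.read_dq(): joint speeds.
- arm.read_joint_efforts(): joint torques, N m.
- arm.read_tool_pos(): TCP position.
- arm.read_ee_rot(): TCP orientation.
- arm.read_ft_force(): force on the tool from outside, world axes, zero at the start.
- arm.read_moment(): the same for the moment, N m.
- arm.read_width(): opening from 0.0 (shut) to 1.0 (fully open).
- arm.read_gripper_force(): force on a finger pad.
Only numpy, scipy, OpenCV 4.12 (cv2) and the standard library are available. Lean on these libraries where they do the work, as an engineer would, in place of code of your own. Each camera call takes 0.05 s, during which the arm holds its last target. There are 200 camera calls.

### The job

Make up two dispatch kits. Purple tray, the cold kit: lay the blue ice brick flat in the middle of the large bay, stand the black-lidded jar upright on the middle of the brick, and stand the red-capped tube on the round mark of the small bay; white tray, the plain kit: stand the green-lidded jar on the round mark of the large bay and the yellow-capped tube on the round mark of the small bay. Set the jars down gently, never dropping them, and leave the gel bottle, steel bowl and glove box where they are.

Things in the scene. Friction and masses are not known exactly. Their poses are not given: they have to be found in the camera images.
- black_jar_mid (a point): Round white jar with a black screw lid, 52 mm diameter (lid 53 mm), 65 mm high, the lid being the top 16 mm. Origin at its centre, half-way up (32.5 mm above its foot); z points up out of the lid. Loose, about 0.16 kg, stands upright at the start.
- green_jar_mid (a point): Round white jar with a green screw lid, otherwise the same: 52 mm diameter (lid 53 mm), 65 mm high. Origin at its centre, half-way up (32.5 mm above its foot); z points up out of the lid. Loose, about 0.16 kg, stands upright at the start.
- red_tube_mid (a point): White sample tube with a red cap, 28 mm diameter (cap 29 mm), 75 mm high, the cap being the top 20 mm. Origin at its centre, half-way up (37.5 mm above its foot); z points up out of the cap. Loose, about 0.05 kg, stands upright on its flat foot at the start.
- yellow_tube_mid (a point): White sample tube with a yellow cap, otherwise the same: 28 mm diameter (cap 29 mm), 75 mm high. Origin at its centre, half-way up (37.5 mm above its foot); z points up out of the cap. Loose, about 0.05 kg, stands upright on its flat foot at the start.
- ice_brick_mid (a point): Light-blue hard plastic ice brick, 90 mm along its x, 56 mm along its y, 28 mm high, with a pale disc in the middle of its flat top. Origin at its centre, half-way up (14 mm above its underside); z up. Loose, about 0.22 kg, lies flat at the start.
- purple_tray: Purple kit tray with white round marks, the cold kit. Fixed. 195 (x) x 140 (y) mm; walls and one cross wall 12 mm high, 5 thick; inner floor 4 mm above the counter. Large bay on the -x side, 120 (x) x 130 mm, its 60 mm round mark centred at (-32.5, 0) mm in the tray's frame; small bay on the +x side, 60 (x) x 130 mm, its 36 mm mark at (62.5, 0) mm. Origin: centre of its underside, on the counter; z up.
- white_tray: White kit tray with grey round marks, the plain kit. Fixed. 195 (x) x 140 (y) mm; walls and one cross wall 12 mm high, 5 thick; inner floor 4 mm above the counter. Large bay on the -x side, 120 (x) x 130 mm, its 60 mm round mark centred at (-32.5, 0) mm in the tray's frame; small bay on the +x side, 60 (x) x 130 mm, its 36 mm mark at (62.5, 0) mm. Origin: centre of its underside, on the counter; z up.
- gel_bottle: Bystander: white hand-gel bottle with a blue cap, 64 mm diameter, 150 mm high, loose. Origin at the centre of its foot.
- steel_bowl: Bystander: empty steel bowl, 120 mm across the rim, 45 mm high, loose. Origin at the centre of its foot.
- glove_box: Bystander: cardboard and green glove box, 120 mm along x, 220 mm along y, 75 mm high, loose. Origin at the centre of its underside.
There are look-alikes about, which are no part of the job. Leave any pink look-alike of the part that bears green_jar_mid alone.

How it is judged:
By the outcome, as a careful person would: the job done as asked, in the order asked, and still so for the second after the job is handed in, with the robot touching nothing.
It also fails if it takes over 128 s, if anything falls off the work surface, if the arm or the gripper's body presses on something with over 40 N, if the wrist force passes 120 N, or if a joint passes its speed limit or range.

## Working session

There is one attempt and no reset: what is moved stays moved. The work goes in short steps, each a Python script; the robot and the scene stay as the last script left them, time stands still between calls to the robot, and variables do not carry over. Pictures are saved under pics/ and viewed, at most 14 in all, crops included, and the job is handed in when it is done.

```bash
mkdir -p pics; ls; python3 - <<'E'
from cell import arm, eyes
import cv2
for n in("top","side"):
    im=eyes.get_image(n); cv2.imwrite(f"pics/{n}0.png",im[:,:,::-1])
    c=eyes.get_calibration(n); print(n,{k:(v.round(3).tolist() if hasattr(v,'round') else v) for k,v in c.items()})
print(arm.read_time())
E
```

```text
pics
top {'K': [[482.057, 0.0, 316.422], [0.0, 482.057, 196.763], [0.0, 0.0, 1.0]], 'cam_to_world': [[0.023, 0.977, -0.212, 207.5], [-1.0, 0.023, -0.004, -23.551], [0.001, 0.212, 0.977, 1358.673], [0.0, 0.0, 0.0, 1.0]]}
side {'K': [[459.382, 0.0, 322.204], [0.0, 459.382, 195.961], [0.0, 0.0, 1.0]], 'cam_to_world': [[-0.779, 0.344, -0.524, -179.901], [-0.626, -0.447, 0.639, 756.528], [-0.015, 0.826, 0.564, 764.705], [0.0, 0.0, 0.0, 1.0]]}
0.1
```

View pics/top0.png

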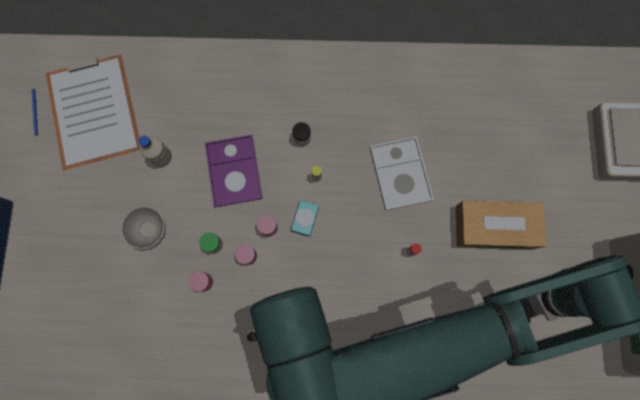

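View pics/side0.png

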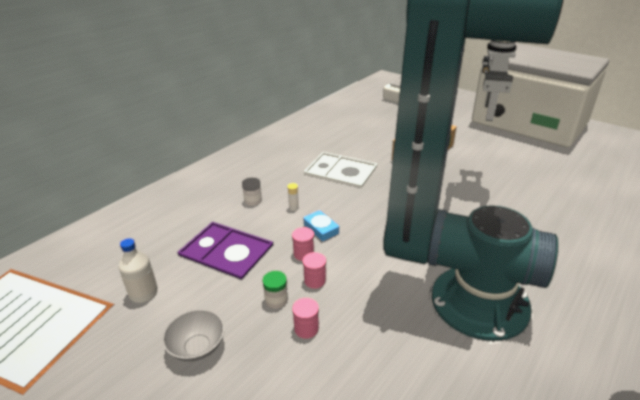

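Top view: the black jar is at (302,132), yellow tube at (316,173), brick at (305,218), red tube at (416,249), green jar at (209,243), purple tray at (235,171) and white tray at (401,173). There are three pink look-alike jars at (266,225), (245,254) and (200,281). Only the one at (209,243) has a green lid and white body, so that is the green jar. I'll measure positions and check it in a crop.

```bash
cat > h.py <<'E'
from cell import arm, eyes
import cv2, numpy as np
def pix(n,p,z):
    c=eyes.get_calibration(n);K=c["K"];T=c["cam_to_world"]
    q=np.linalg.inv(K)@[p[0],p[1],1]; d=T[:3,:3]@[q[0],-q[1],-q[2]]; o=T[:3,3]
    return (o+d*(z-o[2])/d[2])[:2]
def blobs(im,f,win=None,amin=15):
    """centroid/area/contour of the blobs of a mask f(h,s,v), optional window x0,y0,x1,y1"""
    h,s,v=[a.astype(int) for a in cv2.split(cv2.cvtColor(im,cv2.COLOR_RGB2HSV))]
    m=f(h,s,v).astype(np.uint8)
    if win: w=np.zeros_like(m);w[win[1]:win[3],win[0]:win[2]]=1;m*=w
    out=[]
    for c in cv2.findContours(m,cv2.RETR_EXTERNAL,cv2.CHAIN_APPROX_NONE)[0]:
        k=np.zeros_like(m);cv2.drawContours(k,[c],-1,1,-1);M=cv2.moments(k,True)
        if M["m00"]>=amin: out.append((np.array([M["m10"],M["m01"]])/M["m00"],M["m00"],c))
    return sorted(out,key=lambda b:-b[1])
E
python3 - <<'E'
from h import *
I={n:eyes.get_image(n) for n in("top","side")}
F=dict(black=lambda h,s,v:v<75, green=lambda h,s,v:(h>50)&(h<75)&(s>120)&(v>60), red=lambda h,s,v:((h<6)|(h>174))&(s>150)&(v>60),
 yellow=lambda h,s,v:(h>22)&(h<35)&(s>120), brick=lambda h,s,v:(h>85)&(h<108)&(s>60)&(v>70), mark=lambda h,s,v:(s<55)&(v>130), purple=lambda h,s,v:(h>135)&(h<160)&(s>100)&(v<130),
 grey=lambda h,s,v:v<160,white=lambda h,s,v:(v>165)&(s<40))
W={"top":dict(black=(285,115,320,150),green=(190,225,230,260),red=(400,235,430,265),yellow=(300,160,330,190),brick=(285,195,325,240),mark=(215,142,252,200),purple=(195,125,275,215),grey=(380,145,420,200),white=(360,125,440,220)),
"side":dict(black=(238,170,265,195),green=(258,265,290,300),yellow=(280,178,305,200),brick=(295,200,345,245),mark=(192,230,255,265),purple=(170,215,280,285),grey=(315,158,365,180),white=(300,145,380,190))}
Z=dict(black=57,green=57,red=65,yellow=65,brick=14,mark=4,purple=12,grey=4,white=12)
for n in I:
  for k,w in W[n].items():
    for c,a,_ in blobs(I[n],F[k],w)[:2]: print(n,k,c.round(1),int(a),pix(n,c,Z[k]).round(1))
  b=blobs(I[n],F["brick"],W[n]["brick"])[0][2]; r=cv2.boxPoints(cv2.minAreaRect(b)); print("brickbox",[pix(n,p,20 if n=="top" else 14).round(0).tolist() for p in r])
for n,k,z in(("top","purple",12),("top","white",12)):
  b=blobs(I[n],F[k],W[n][k]);print(k,[pix(n,p,z).round(0).tolist() for p in cv2.boxPoints(cv2.minAreaRect(b[0][2]))])
a=cv2.resize(I["top"][115:300,185:330],None,fx=3,fy=3,interpolation=2);s=cv2.resize(I["side"][160:345,160:350],None,fx=3,fy=3,interpolation=2)[:, :360]
s=cv2.resize(I["side"][215:345,230:350],(360,390)); s=np.vstack([s,np.zeros((a.shape[0]-390,360,3),np.uint8)])
cv2.imwrite("pics/crop1.png",np.hstack([a,s])[:,:,::-1])
E
```

```text
top black [300.7 133.9] 369 [671.5  30.9]
top green [209.  241.9] 230 [357.8 269.8]
top red [415.1 248.7] 66 [ 351.6 -286. ]
top yellow [316.3 171.2] 61 [560.7 -15.9]
top brick [301.3 228.5] 181 [406.7  22.8]
top brick [307.9 206.4] 146 [470.4   5.9]
top mark [234.8 180.9] 310 [542.6 219.8]
top mark [229.9 150. ] 98 [635.7 239.4]
top purple [230.2 166.2] 2046 [584.1 234.1]
top purple [252.5 196.1] 24 [497.2 164.9]
top grey [399.5 172. ] 2200 [ 580.6 -257.6]
brickbox [[399.0, 53.0], [435.0, 45.0], [422.0, -10.0], [386.0, -2.0]]
side green [274.3 280.9] 353 [356.5 270.7]
side yellow [292.2 186.6] 40 [566.4 -21.5]
side brick [321.7 226.8] 460 [428.7  19.3]
side mark [236.3 252.4] 358 [540.8 220.6]
side mark [206.2 241.6] 126 [633.9 239.8]
side purple [225.8 249.5] 2790 [562.1 235. ]
side grey [351.7 171. ] 26 [ 541.4 -273. ]
side white [339.5 167. ] 3600 [ 579.  -258.3]
brickbox [[490.0, 34.0], [506.0, -51.0], [384.0, -8.0], [374.0, 69.0]]
purple [[653.0, 312.0], [678.0, 179.0], [491.0, 142.0], [467.0, 271.0]]Traceback (most recent call last):
  File "<stdin>", line 14, in <module>
IndexError: list index out of range
```

```bash
python3 - <<'E'
from h import *
I={n:eyes.get_image(n) for n in("top","side")}
hsv=cv2.cvtColor(I["top"],cv2.COLOR_RGB2HSV)
for t,(x,y) in dict(bg=(340,200),wmark=(404,183),wfloor=(385,185),wmark2=(396,153),disc=(305,217),blue=(300,228),lid=(301,130),shade=(303,142)).items(): print(t,hsv[y,x])
hs=cv2.cvtColor(I["side"],cv2.COLOR_RGB2HSV)
for t,(x,y) in dict(bg=(280,160),wmark=(350,172),wfloor=(330,176),wmark2=(323,165),lid=(251,184)).items(): print("s",t,hs[y,x])
b=[c for _,_,c in blobs(I["top"],lambda h,s,v:(h>85)&(h<108)&(s>60)&(v>70),(285,195,325,240))]
r=cv2.minAreaRect(np.vstack(b)); P=np.array([pix("top",p,18) for p in cv2.boxPoints(r)]);print("brick",P.round(0).tolist(),P.mean(0))
for n,w in(("top",(285,115,320,150)),("side",(238,170,265,195))):
  for th in(45,55,65):
    for c,a,_ in blobs(I[n],lambda h,s,v:v<th,w): print(n,th,c.round(1),a,pix(n,c,57).round(1))
a=cv2.resize(I["top"][115:300,185:330],None,fx=3,fy=3,interpolation=2)
s=cv2.resize(I["side"][215:345,230:350],(360,390)); s=np.vstack([s,np.zeros((a.shape[0]-390,360,3),np.uint8)])
cv2.imwrite("pics/crop1.png",np.hstack([a,s])[:,:,::-1])
E
```

```text
bg [ 20  19 119]
wmark [ 17  17 106]
wfloor [108   9 149]
wmark2 [ 12  12 103]
disc [108   9 149]
blue [ 92  80 147]
lid [10 28 27]
shade [23 34 60]
s bg [ 18  25 207]
s wmark [ 27  14 159]
s wfloor [ 40   6 239]
s wmark2 [ 23  13 160]
s lid [17 19 96]
brick [[401.0, 53.0], [489.0, 30.0], [474.0, -25.0], [386.0, -0.0]] [437.21016944  14.43875696]
top 45 [300.9 132. ] 234.0 [677.4  30.8]
top 55 [300.9 132.1] 266.0 [676.9  30.6]
top 65 [300.8 133.3] 319.0 [673.4  30.9]
```

View pics/crop1.png

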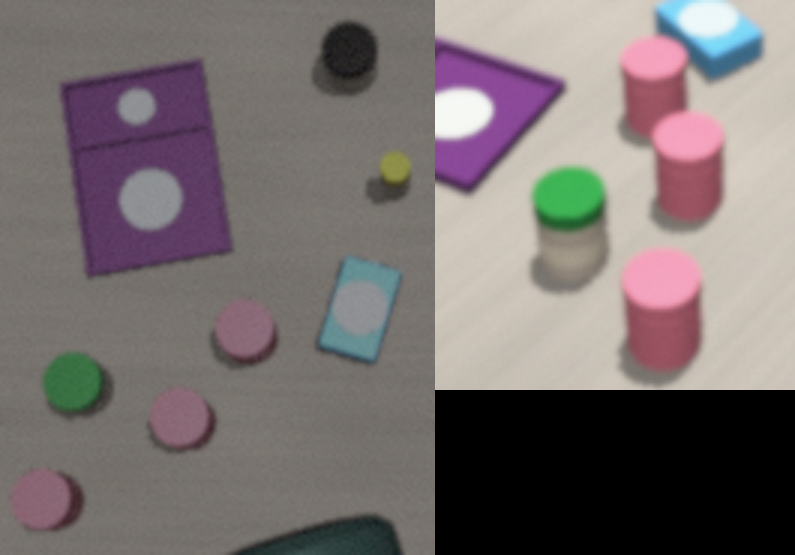

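Confirmed: the green-lidded white jar is at (209,243), and the pink all-round jars are left alone. Now the brick.

```bash
cat >> h.py <<'E'
UP=170
def hover(p,yaw,z=UP):
    q0=np.array(arm.read_joint_pos()); best=None
    for y in((yaw+180)%360-180,yaw%360-180):
        q=arm.ik([p[0],p[1],z],[180,0,y])
        if q is not None and (best is None or abs(np.array(q)-q0)[5]<best[0]): best=(abs(np.array(q)-q0)[5],y)
    arm.move_pose([p[0],p[1],z],[180,0,best[1]])
def pick(p,yaw,z,open_mm,force,up=UP):
    arm.command_gripper(open_mm/94); hover(p,yaw)
    arm.move_straight([*p,z+15],feed=200); hit=arm.move_straight([*p,z],feed=60,f_stop=8)
    arm.command_gripper(0,force); w=arm.read_width()*94; arm.move_straight([*p,up],feed=150)
    print("pick hit",hit,"w",round(w,1),"held",round(arm.read_width()*94,1),"t",arm.read_time())
def place(p,yaw,z,open_mm):
    hover(p,yaw); arm.move_straight([*p,z+12],feed=150); arm.sleep(.15)
    hit=arm.move_straight([*p,z-2],feed=15,f_stop=2.5); zz=arm.read_tool_pos()[2]
    arm.sleep(.2); arm.command_gripper(open_mm/94); arm.move_straight([*p,UP],feed=150)
    print("place hit",hit,"z",round(zz,1),"nominal",z,"t",arm.read_time())
def snap(n,name,win,f=4):
    im=eyes.get_image(n); x0,y0,x1,y1=win
    cv2.imwrite(f"pics/{name}.png",cv2.resize(im[y0:y1,x0:x1],None,fx=f,fy=f,interpolation=2)[:,:,::-1]); return im
E
python3 - <<'E'
from h import *
I={n:eyes.get_image(n) for n in("top","side")}
for n,f,w,z in(("top",lambda h,s,v:v<127,(392,171,418,197),4),("top",lambda h,s,v:v<127,(388,146,404,161),4),("side",lambda h,s,v:v<200,(336,160,364,180),4),("side",lambda h,s,v:v<200,(315,161,330,170),4),("side",lambda h,s,v:v<125,(238,170,266,194),57)):
  for c,a,_ in blobs(I[n],f,w)[:2]: print(n,c.round(1),a,pix(n,c,z).round(1))
for n,w in(("top",(290,200,325,235)),("side",(305,205,335,235))):
  for c,a,_ in blobs(I[n],lambda h,s,v:(s<40)&(v>(135 if n=="top" else 215)),w)[:2]: print("disc",n,c.round(1),a,pix(n,c,28).round(1))
M=np.array([541.7,220.2])
pick(np.array([436.5,14.4]),-14.6,14,76,25)
place(M,11.9,18,70)
hover([600,60],90)
snap("top","brick",(190,120,330,250),5)
E
```

```text
top [403.6 183.5] 331.0 [ 546.5 -269. ]
top [395.6 152.6] 117.0 [ 639.2 -247. ]
side [350.  171.2] 127.0 [ 544.7 -268.5]
side [357.6 160.8] 18.0 [ 563.6 -337.1]
side [322.9 165.1] 38.0 [ 637.5 -246.2]
side [250.9 184.2] 193.0 [676.6  32.3]
disc top [304.5 217.1] 260.0 [437.   14.1]
disc side [321.  220.6] 177.0 [435.3  13.6]
pick hit False w 55.7 held 56.1 t 5.8167
place hit True z 18.3 nominal 18 t 10.525
```

View pics/brick.png

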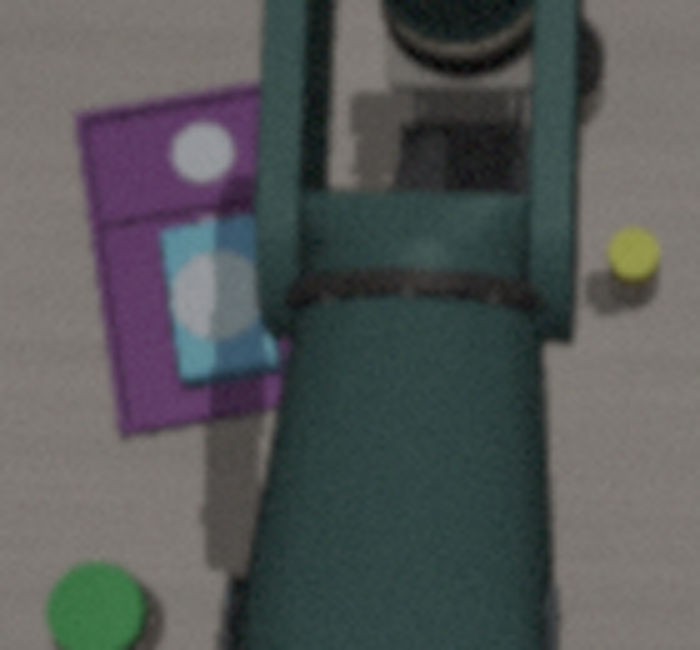

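The brick lies flat in the large bay, disc near pixel (233,179), edges parallel to the tray. Next I'll pick the black jar, re-measure the brick disc with the arm out of the way, then place.

```bash
python3 - <<'E'
from h import *
pick(np.array([676.6,31.5]),90,28,72,15)
hover([640,-60],90)
I={n:snap(n,n+"2",(190,120,330,250) if n=="top" else (170,160,310,290),4) for n in("top","side")}
for n,w in(("top",(222,163,250,196)),("side",(215,230,258,265))):
  for c,a,_ in blobs(I[n],lambda h,s,v:(s<40)&(v>(135 if n=="top" else 215)),w)[:2]: print("disc",n,c.round(1),a,pix(n,c,32).round(1))
b=[c for _,_,c in blobs(I["top"],lambda h,s,v:(h>85)&(h<108)&(s>60)&(v>70),(215,155,258,205))]
P=np.array([pix("top",p,22) for p in cv2.boxPoints(cv2.minAreaRect(np.vstack(b)))]);print("brick",P.round(0).tolist(),P.mean(0))
print(arm.read_width()*94)
cv2.imwrite("pics/both2.png",np.hstack([cv2.imread("pics/top2.png"),cv2.imread("pics/side2.png")])[:,:].copy()[:520,:1120] if 0 else cv2.resize(np.hstack([cv2.imread("pics/top2.png"),cv2.imread("pics/side2.png")]),(800,371)))
E
```

```text
pick hit False w 53.0 held 52.6 t 15.325
disc top [233.1 178.6] 246.0 [542.5 219.9]
disc side [234.9 243.7] 227.0 [541.1 220.5]
disc side [252.3 231. ] 30.0 [543.3 159. ]
brick [[582.0, 259.0], [594.0, 203.0], [503.0, 183.0], [492.0, 239.0]] [542.73078655 220.95020586]
52.634141247325
```

View pics/both2.png

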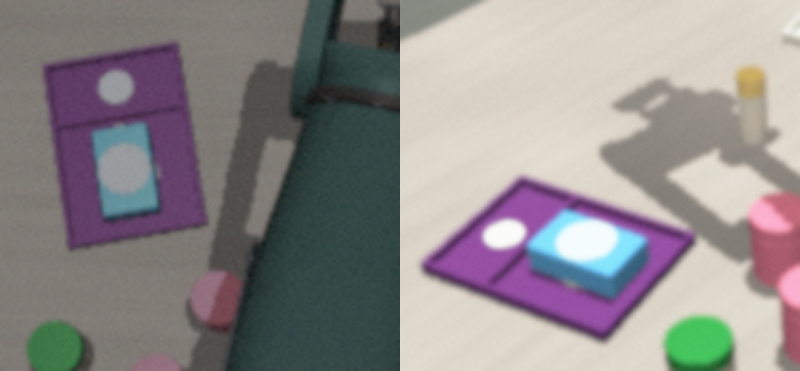

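Brick is centred: the disc at pixels (233,179) top and (235,244) side gives (541.8, 220.2). Now I'll place the black jar and re-measure the red and yellow tubes in both views.

```bash
python3 - <<'E'
from h import *
place(np.array([541.8,220.2]),90,60,66)
hover([560,120],90)
I={n:eyes.get_image(n) for n in("top","side")}
R=lambda h,s,v:((h<8)|(h>172))&(s>140)&(v>60); Y=lambda h,s,v:(h>18)&(h<36)&(s>90)&(v>60)
for n in I:
  for t,f,w in(("red",R,(380,120,470,270)),("yel",Y,(270,150,340,215))):
    for c,a,k in blobs(I[n],f,w)[:2]: print(t,n,c.round(1),a,cv2.boundingRect(k),pix(n,c,65).round(1))
cv2.imwrite("pics/both3.png",cv2.resize(np.hstack([I["top"][120:280],I["side"][120:280]]),(800,100))[:,:,::-1] if 0 else np.hstack([cv2.resize(I["top"][110:270,190:350],(400,400)),cv2.resize(I["side"][110:290,170:350],(400,400))])[:,:,::-1])
E
```

```text
place hit True z 60.2 nominal 60 t 20.2583
red top [415.3 248.7] 75.0 (411, 244, 10, 10) [ 351.6 -286.6]
yel top [316.2 171. ] 87.0 (312, 166, 10, 11) [561.2 -15.6]
red side [408.5 169.4] 29.0 (405, 167, 8, 5) [ 356.4 -298.7]
yel side [292.2 188.1] 81.0 (288, 183, 9, 11) [561.  -15.6]
```

View pics/both3.png

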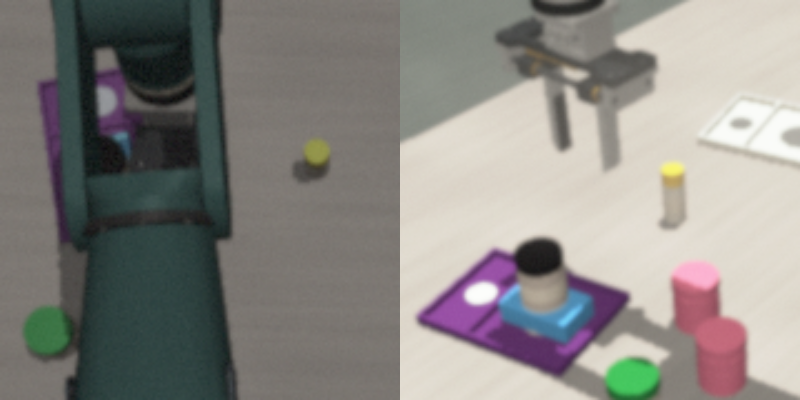

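The black jar stands upright on the middle of the brick (side crop, around (540,275)). Yellow agrees in both views at (561,-15.6), and the top view puts red at (351.6,-286.3). Red tube next.

```bash
python3 - <<'E'
from h import *
pick(np.array([351.6,-286.4]),0,28,56,10)
place(np.array([634.9,239.6]),11.9,32,46)
# green jar: close along the direction bisecting the two pink neighbours
g=np.array([357.2,270.2]); p1=pix("top",(245,254),57)-g; p2=pix("top",(200,281),57)-g
u=p1/np.hypot(*p1)-p2/np.hypot(*p2); v=p1/np.hypot(*p1)+p2/np.hypot(*p2)
a1,a2=[np.degrees(np.arctan2(t[1],t[0])) for t in(u,v)]; print(p1,p2,a1,a2)
hover([480,0],0)
I={n:eyes.get_image(n) for n in("top","side")}
cv2.imwrite("pics/both4.png",np.hstack([cv2.resize(I["top"][130:290,180:340],(400,400)),cv2.resize(I["side"][200:340,180:320],(400,400))])[:,:,::-1])
R=lambda h,s,v:((h<8)|(h>172))&(s>140)&(v>60)
for n,w in(("top",(215,135,245,165)),("side",(190,190,225,250))):
  for c,a,k in blobs(I[n],R,w)[:1]: print("red",n,c.round(1),a,pix(n,c,69).round(1))
for c,a,k in blobs(I["top"],lambda h,s,v:v<50,(222,155,248,190))[:1]: print("black",c.round(1),a,pix("top",c,89).round(1))
E
```

```text
pick hit False w 29.1 held 29.0 t 25.75
place hit True z 32.2 nominal 32 t 31.5333
[-29.66513878 -99.53442959] [-104.08888778   16.26750246] -57.73935406765504 -147.73935406765503
red top [225.6 142.9] 76.0 [635.6 240.3]
red side [201.8 221.6] 91.0 [634.3 240.2]
black [230.1 173.6] 274.0 [541.7 218.3]
```

View pics/both4.png

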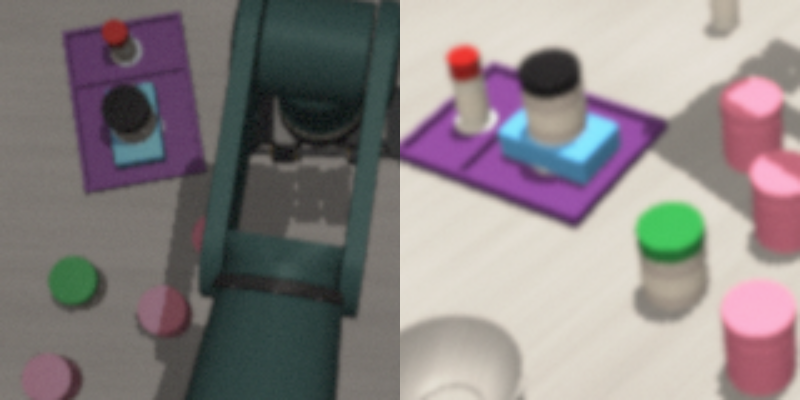

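The cold kit is done: red cap at (226,143) is on the small mark, and the black lid at (230,174) is over the brick centre. Now the plain kit.

```bash
python3 - <<'E'
from h import *
pick(np.array([357.2,270.2]),-147.7,28,70,15)
place(np.array([545.6,-268.7]),13.4,32,66)
pick(np.array([561.1,-15.6]),0,28,56,10)
place(np.array([638.4,-246.6]),13.4,32,46)
hover([400,60],0,250)
I={n:eyes.get_image(n) for n in("top","side")}
cv2.imwrite("pics/end.png",np.hstack([cv2.resize(I["top"][100:300,180:460],(420,300)),cv2.resize(I["side"][120:345,120:405],(380,300))])[:,:,::-1])
for t,f,w,z in(("green",lambda h,s,v:(h>50)&(h<75)&(s>120)&(v>60),(360,120,440,220),61),("yel",lambda h,s,v:(h>18)&(h<36)&(s>90)&(v>60),(370,120,430,180),69)):
  for c,a,k in blobs(I["top"],f,w)[:1]: print(t,c.round(1),a,pix("top",c,z).round(1))
E
```

```text
pick hit False w 52.7 held 52.7 t 37.15
place hit True z 32.3 nominal 32 t 42.8
pick hit False w 28.7 held 28.8 t 47.0167
place hit True z 32.1 nominal 32 t 51.6167
yel [399.3 146. ] 83.0 [ 638.3 -246.8]
```

View pics/end.png

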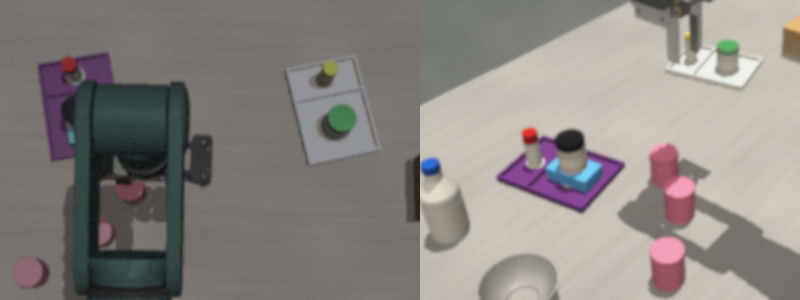

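Both kits look right: the green lid is at about (407,179) and the yellow cap at (399,146), in the white tray. One numeric check on green, then I'll hand in.

```bash
python3 - <<'E'
from h import *
for n,w,z in(("top",(385,160,430,205),61),("side",(320,140,400,190),61)):
  for c,a,k in blobs(eyes.get_image(n),lambda h,s,v:(h>45)&(h<85)&(s>90),w)[:1]: p=pix(n,c,z);print(n,c,a,p)
  if n=="top": ok=np.hypot(*(p-[545.6,-268.7]))<6
print(ok)
if ok: print(arm.hand_in(),arm.read_time())
E
```

```text
top [407.24603175 178.83730159] 252.0 [ 545.76032555 -268.96724129]
side [350.57647059 154.09411765] 85.0 [ 549.62971647 -276.3369456 ]
True
the job is handed in; nothing more can be done
the job is handed in; nothing more can be done
```

Both kits are made up as asked and handed in at about 52 s; the gel bottle, steel bowl, glove box and pink look-alikes were not handled, and no result of the judging came back.

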